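Pull the hard cup off its stuck liner

TASK

Two spray-gun paint cups stand upside down on the bench, each a grey hard cup over a white liner that rests on its lid. Lift the hard cup of the taller one straight up off its liner, which clings a little and must stay standing on the bench where it is, and set the hard cup down, not dropped, mouth down in the shallow metal tray. Leave the shorter cup where it stands.

Things in the scene. Friction and masses are not known exactly. Their poses are not given: they have to be found in the camera images.
- shell: Hard cup of the taller set: grey plastic, mouth down, 80 mm high; outside round and straight, 58 mm wide from 7 mm above the mouth to the top; 66 mm bead at the mouth; wall 3 mm; 37 mm hole in the top end shows the liner. About 80 g. Origin: centre of the mouth (lower edge), z up to the top end. At the start the mouth rests on the liner's lid, 8 mm above the bench (top at 88 mm).
- liner: White liner in the shell, standing on its lid (72 mm wide, 8 mm thick); tapering plug 48 mm wide at the lid, 38 mm at the top, 80 mm above the bench. About 300 g, loose on the bench. A rubber seal rubs in the shell with 1 to 2 N for the first 20 mm of lift; the shell is clear when raised 75 mm. Origin: centre of the lid's underside, z up.
- small_set: The shorter paint cup, likewise a grey hard cup over a white liner and lid, in one piece: 57 mm high, cup 48 mm and lid 60 mm in diameter. To be left alone. Origin: centre of its underside, on the bench; z up. (On the left of the bench stand a compressor and a folding screen, under 0.33 m tall: cross them higher.)
- tray: Shallow open tray of bare aluminium, about 900 g, loose on the bench, 110 x 110 mm, walls 4 mm thick and 12 mm high, inner floor 4 mm above the bench. Origin: centre of its underside; x and y run along its sides, z up.
Mind the look-alikes: they are no part of the job. What is shaped like the shell but blue is not meant.

How it is judged:
On the way:
1. the tall set's hard cup is raised clear off its liner, which still stands on the bench (z of shell in the frame of liner above 0.08 m and height (world z) of liner below 0.01 m and angle between liner's own z axis and vertical below 0.17 rad), for 0.1 s.
At the end, for the whole second after the job is handed in: The tall set's hard cup stands still, mouth down on the tray's floor (within 30 mm of the tray's centre along each side, tilt under 10 degrees, mouth under 9 mm above the bench); its liner and the shorter cup stand upright (under 10 degrees) within 30 mm of where they began (x of shell in the frame of tray between -0.03 and 0.03 m and y of shell in the frame of tray between -0.03 and 0.03 m and z of shell in the frame of tray below 0.009 m and angle between each of shell, liner, small_set's own z axis and vertical below 0.17 rad and linear speed of shell below 0.02 m/s and distance of each of liner, small_set from where it was at the start of the episode below 0.03 m); the robot touches nothing.
It fails at once if the liner was dragged up off the bench (by more than 12 mm) (height (world z) of liner above 0.012 m).
It fails at once if the liner was tipped over (angle between liner's own z axis and vertical above 0.5 rad).
It fails at once if the hard cup was dropped into the tray (moving faster than 0.6 m/s just above it) (linear speed of shell above 0.6 m/s and horizontal distance between shell and tray below 0.07 m and height (world z) of shell below 0.05 m).
It also fails if it takes over 45 s, if anything falls off the work surface, if the arm or the gripper's body presses on something with over 40 N, if the wrist force passes 120 N, or if a joint passes its speed limit or range.

ROBOT

A 6-joint arm with a two-finger parallel gripper is mounted at the origin on a cart in front of the work surface, level with it; the furniture and walls round the work are solid. World frame = base frame: x ahead of the robot, y to its left, z up, the work surface at z = 0. Lengths are in m, angles in rad, forces in N, time in s.
With the tool pointing down it reaches from about 0.35 to 0.95 m from the base axis. Payload 17.4 kg.
Tool frame: the origin (TCP) lies midway between the tips of the shut fingers; the grasp point (between the pads) lies 19 mm behind it; z points along the fingers, y is the line along which they close (so a half turn about z gives the same grasp; the last joint's range is limited). The gripper opens to 93 mm and grips with 3 to 60 N. Pads are 15 mm wide; open, the fingers measure 128 mm over their backs; the gripper's body (75 mm by 188 mm) begins 65 mm behind the grasp point.
Start: joints at [-1.206, 0.116, 1.442, -0, 1.584, -0.038], TCP at [0.265, -0.621, 0.219] pointing down, gripper open.
Joint ranges: [-2.83, 2.83], [-0.83, 2.19], [0.07, 2.5], [-1.14, 4.28], [0.01, 3], [-2.97, 2.97]. Speed limits (rad/s): [1.89, 1.89, 2.22, 3.14, 3.14, 3.14].

INTERFACE

Orientations are given as [roll, pitch, yaw] about the fixed x, y, z axes, in that order (R = Rz(yaw) Ry(pitch) Rx(roll)).
In Python, from plant import readout, viewer, order gives the robot as it stands.
- The arm moves only by the tool step_arm, never from a script. Its argument "increments" is a list of rows, each an object of numbers: "dx", "dy", "dz": the shift along the tool's x, y, z in mm; "ax", "ay", "az": the turn, a rotation vector about the tool's x, y, z in degrees; "grip": the finger opening in mm, from 0 to 93. A call has 1 to 5 rows; each row is the pose to reach, as a shift and turn from the pose commanded when the call began, along the tool's axes at that moment; what a row does not reach only later rows make up. A row lasts 1/12 s, in which the tool goes at most 41.7 mm and 7.16 degrees, less where a joint would pass 70% of its speed; a pose out of reach is approached as far as the arm can. A call with a gripper value outside its range is refused whole. The fingers move at their own pace and stop on an object; the grip force is fixed at half the most. Time passes only in rows, so rows that repeat a pose let the fingers close. It gives the time, the measured TCP pose, the force, the opening and the grip force at its end, in the units of the state.
- readout.state(): the state, without advancing time (a new reading comes with each control period).
- viewer.read_camera(name): name is "scene" or "top" or "wrist"; returns a dict with "frame" (480x640x3 uint8, blue, green, red), "z_map" (480x640 float32, m along the optical axis (not along the pixel's ray), 0 where there is no reading), "fx", "fy", "cx", "cy" (pixels), "R" (3x3) and "t" (3): a world point X has camera coordinates R X + t; the wrist camera has in their place "mount" (4x4, takes a point from camera to tool coordinates, whose origin is the TCP and whose axes are the flange's). Camera axes: x right, y down, z forward; pixel columns grow to the right and rows downward; lengths in m; the calibration is good to about 2 mm. A picture is of the moment at which its call begins: read the wrist's pose just before it.
- order.job_done(): hands the job in; it is judged then, once.
The state is a dict: "time": time; "qpos": joint angles; "joint_vel": joint speeds; "joint_efforts": joint torques, N m; "tcp_pos": TCP position; "tcp_rot": TCP orientation; "contact_force": force on the tool from outside, world axes, zero at the start; "wrist_torque": the same for the moment, N m; "finger_gap": opening from 0.0 (shut) to 1.0 (fully open); "finger_force": force on a finger pad.
Only numpy, scipy, OpenCV 4.12 (cv2) and the standard library are available. Lean on these libraries where they do the work, as an engineer would, in place of code of your own. Each camera call takes 0.05 s, during which the arm holds its last target. There are 200 camera calls.

## Working session

There is one attempt and no reset: what is moved stays moved. The work goes in short steps, Python scripts to look and compute and a tool call to move; the robot and the scene stay as the last step left them, time stands still between calls to the robot, and variables do not carry over. Pictures are saved under pics/ and viewed, at most 10 in all, crops included, and the job is handed in when it is done.

Besides the shell and the picture viewer there is one more tool, called after ">>>" by a JSON object that holds its "op" and its "data". step_arm: Moves the arm, as the interface text tells. Its arguments: {"type":"object","properties":{"increments":{"type":"array"}},"required":["increments"]}

```bash
mkdir -p pics; cat > h.py <<'E'
import numpy as np, cv2
from plant import readout, viewer, order
def pt(c,u,v,z=None,d=None):
    ray=np.array([(u-c["cx"])/c["fx"],(v-c["cy"])/c["fy"],1.0]); R=np.array(c["R"]);t=np.array(c["t"])
    o=-R.T@t; r=R.T@ray
    return o+r*(d if d is not None else (z-o[2])/r[2])
def cloud(c):
    R=np.array(c["R"]);t=np.array(c["t"]);v,u=np.mgrid[0:480,0:640];d=c["z_map"]
    P=np.stack([(u-c["cx"])/c["fx"]*d,(v-c["cy"])/c["fy"]*d,d],-1)
    W=(P-t)@R; W[d==0]=np.nan
    return W
E
python3 - <<'E'
from h import *
a=viewer.read_camera("top");b=viewer.read_camera("scene")
np.save("top.npy",a,allow_pickle=True);np.save("scene.npy",b,allow_pickle=True)
cv2.imwrite("pics/top.png",a["frame"]);cv2.imwrite("pics/scene.png",b["frame"])
print(readout.state());print(a["R"],a["t"],a["fx"])
E
```

```text
{'time': 0.1, 'qpos': array([-1.20580790e+00,  1.16460474e-01,  1.44222314e+00, -1.51445603e-06,
        1.58397204e+00, -3.77808110e-02]), 'joint_vel': array([-0.00136853,  0.00032761, -0.00261092,  0.00089453, -0.00034876,
        0.00041198]), 'joint_efforts': array([ 1.52853325e-03, -7.22894311e+01, -6.23863435e+01,  7.81011907e-02,
        2.28140684e-02, -1.70699559e-05]), 'tcp_pos': array([ 0.26451594, -0.62081335,  0.21794853]), 'tcp_rot': array([-3.14053035e+00, -3.86382056e-05,  4.02769202e-01]), 'contact_force': array([-0.41095006, -0.35465248, -0.08860526]), 'wrist_torque': array([ 0.00292723, -0.0695816 , -0.00242943]), 'finger_force': 0.0, 'finger_gap': 1.0018414755079905}
[[-0.02142229 -0.99961964  0.01736851]
 [-0.99757818  0.02022223 -0.06654949]
 [ 0.06617295 -0.01875208 -0.99763195]] [-0.12135002  0.61260577  0.86826581] 447.2333840606842
```

View pics/top.png

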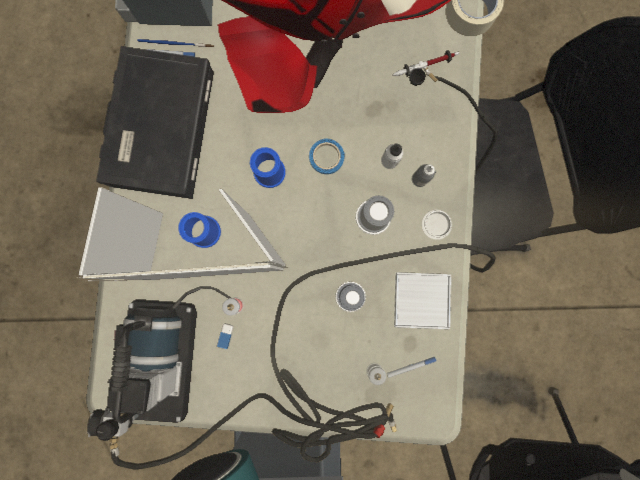

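View pics/scene.png

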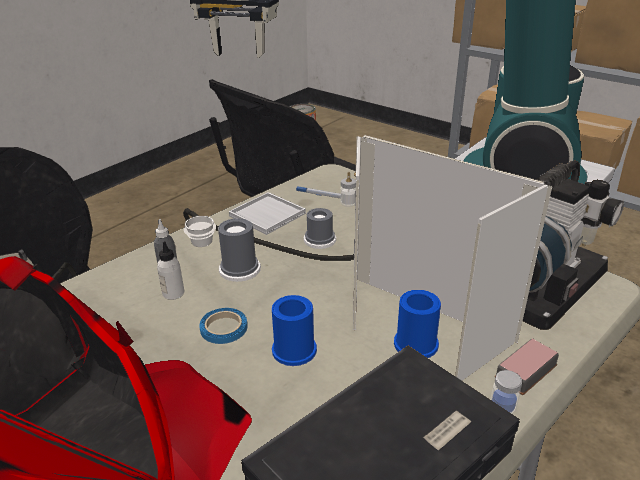

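The top view shows the tall set at about (376,213), the small set at (351,296), the tray at (423,300) and a white ring look-alike at (437,224). The blue decoys are well to the left. The scene view agrees: grey tall cup at (238,248), tray at (267,212).

```bash
python3 - <<'E'
from h import *
for n in("top","scene"):
    c=np.load(n+".npy",allow_pickle=True).item();W=cloud(c)
    if n=="top": reg={"tall":(340,180,410,250),"small":(325,270,375,322)}
    else: reg={"tall":(205,205,270,285),"small":(298,200,340,250)}
    for k,(a,b,e,f) in reg.items():
        w=W[b:f,a:e].reshape(-1,3); h=.088 if k=="tall" else .057
        p=w[abs(w[:,2]-h)<.005]
        print(n,k,len(p),p.mean(0), p.min(0),p.max(0), (p.min(0)+p.max(0))/2)
    if n=="top":
        # white liner disc at z=.080
        roi=c["frame"].astype(int)
        m=((roi.min(2)>205)*255).astype(np.uint8)
        for k,(a,b,e,f),h in(("tallliner",(355,195,395,230),.08),("smallliner",(338,283,364,308),.05)):
            mm=np.zeros_like(m);mm[b:f,a:e]=m[b:f,a:e]
            C=max(cv2.findContours(mm,0,2)[0],key=cv2.contourArea);(u,v),r=cv2.minEnclosingCircle(C);print(k,u,v,r,pt(c,u,v,h))
        # tray
        w=W[262:340,385:462]; z=w[...,2]; print("tray z",np.nanpercentile(z,[5,50,95]))
        g=c["frame"][262:340,385:462]
        hsv=cv2.cvtColor(g,cv2.COLOR_BGR2HSV); print(hsv[38,10:70:10],hsv[38,2],hsv[2,38])
        cv2.imwrite("pics/tc.png",cv2.resize(c["frame"][170:345,325:475],None,fx=4,fy=3.4,interpolation=2))
E
```

```text
top tall 462 [ 0.67464951 -0.23115597  0.08810095] [ 0.64714728 -0.25988578  0.08300234] [ 0.70371284 -0.20309721  0.09160448] [ 0.67543006 -0.2314915   0.08730341]
top small 346 [ 0.51457254 -0.18083361  0.05667063] [ 0.49186553 -0.20410739  0.05215795] [ 0.53741261 -0.15827675  0.0612621 ] [ 0.51463907 -0.18119207  0.05671003]
tallliner 378.3038024902344 211.18988037109375 8.587803840637207 [ 0.67437856 -0.23286731  0.08      ]
smallliner 352.25 297.25 6.373874664306641 [ 0.5138678  -0.18223165  0.05      ]
tray z [-0.00193426  0.00234372  0.01110075]
[[ 28  25 134]
 [ 21  12 221]
 [ 20  10 221]
 [ 23  14 217]
 [ 23  10 222]
 [ 21  12 220]] [ 23  44 181] [ 23  42 172]
scene tall 428 [ 0.67942135 -0.22861992  0.08830247] [ 0.64827011 -0.26050439  0.08302379] [ 0.70604521 -0.20076542  0.09186639] [ 0.67715766 -0.23063491  0.08744509]
scene small 266 [ 0.51844782 -0.17894757  0.05717086] [ 0.49114631 -0.20571797  0.05202822] [ 0.54176674 -0.15661728  0.06109705] [ 0.51645652 -0.18116762  0.05656263]
```

View pics/tc.png

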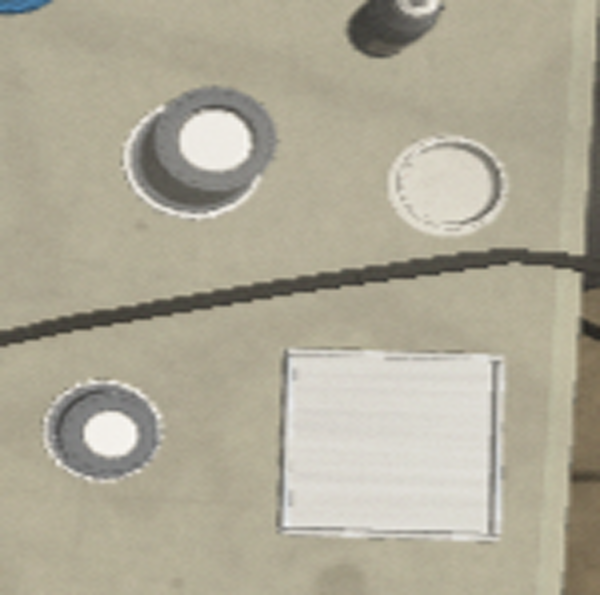

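>>> {"op": "step_arm", "data": {"increments": [{"dx": 20, "dy": -7}, {"dx": 55, "dy": -20}, {"dx": 92, "dy": -34}, {"dx": 128, "dy": -48}, {"dx": 165, "dy": -61}]}}

```text
$.increments[0]: bad value
```

>>> {"op": "step_arm", "data": {"increments": [{"dx": 36, "dy": -13}, {"dx": 72, "dy": -27}, {"dx": 109, "dy": -40}, {"dx": 145, "dy": -54}, {"dx": 182, "dy": -67}]}}

```text
$.increments[0]: bad value
```

>>> {"op": "step_arm", "data": {"increments": [{"dx": 30, "dy": -12}, {"dx": 55, "dy": -22}, {"dx": 73, "dy": -29}, {"dx": 83, "dy": -33}, {"dx": 83, "dy": -33}]}}

```text
$.increments[0]: bad value
```

>>> {"op": "step_arm", "data": {"increments": [{"dx": 20, "dy": -7, "dz": 0, "ax": 0, "ay": 0, "az": 0, "grip": 93}, {"dx": 55, "dy": -20, "dz": 0, "ax": 0, "ay": 0, "az": 0, "grip": 93}, {"dx": 92, "dy": -34, "dz": 0, "ax": 0, "ay": 0, "az": 0, "grip": 93}, {"dx": 128, "dy": -48, "dz": 0, "ax": 0, "ay": 0, "az": 0, "grip": 93}, {"dx": 165, "dy": -61, "dz": 0, "ax": 0, "ay": 0, "az": 0, "grip": 93}]}}

```text
time: 0.52
tcp_pos: [0.3932, -0.4988, 0.2183]
tcp_rot: [-3.141, 0.0, 0.402]
contact_force: [0.7, -1.0, 1.0]
finger_gap: 0.998
finger_force: 0.0
```

>>> {"op": "step_arm", "data": {"increments": [{"dx": 36, "dy": -13, "dz": 0, "ax": 0, "ay": 0, "az": 0, "grip": 93}, {"dx": 72, "dy": -27, "dz": 0, "ax": 0, "ay": 0, "az": 0, "grip": 93}, {"dx": 109, "dy": -40, "dz": 0, "ax": 0, "ay": 0, "az": 0, "grip": 93}, {"dx": 145, "dy": -54, "dz": 0, "ax": 0, "ay": 0, "az": 0, "grip": 93}, {"dx": 182, "dy": -67, "dz": 0, "ax": 0, "ay": 0, "az": 0, "grip": 93}]}}

```text
time: 0.93
tcp_pos: [0.5346, -0.3655, 0.2184]
tcp_rot: [-3.141, 0.0, 0.403]
contact_force: [-0.1, -0.6, 0.8]
finger_gap: 0.998
finger_force: 0.0
```

>>> {"op": "step_arm", "data": {"increments": [{"dx": 36, "dy": -14, "dz": 0, "ax": 0, "ay": 0, "az": 0, "grip": 93}, {"dx": 70, "dy": -26, "dz": 0, "ax": 0, "ay": 0, "az": 0, "grip": 93}, {"dx": 100, "dy": -38, "dz": 0, "ax": 0, "ay": 0, "az": 0, "grip": 93}, {"dx": 120, "dy": -46, "dz": 0, "ax": 0, "ay": 0, "az": 0, "grip": 93}, {"dx": 130, "dy": -50, "dz": 0, "ax": 0, "ay": 0, "az": 0, "grip": 93}]}}

```text
time: 1.35
tcp_pos: [0.6351, -0.268, 0.218]
tcp_rot: [-3.141, 0.0, 0.405]
contact_force: [-0.6, 0.1, -0.5]
finger_gap: 1.0
finger_force: 0.0
```

>>> {"op": "step_arm", "data": {"increments": [{"dx": 20, "dy": -8, "dz": 0, "ax": 0, "ay": 0, "az": 0, "grip": 93}, {"dx": 35, "dy": -12, "dz": 0, "ax": 0, "ay": 0, "az": 0, "grip": 93}, {"dx": 45, "dy": -16, "dz": 0, "ax": 0, "ay": 0, "az": 0, "grip": 93}, {"dx": 53, "dy": -19, "dz": 0, "ax": 0, "ay": 0, "az": 0, "grip": 93}, {"dx": 53, "dy": -19, "dz": 0, "ax": 0, "ay": 0, "az": 0, "grip": 93}]}}

```text
time: 1.77
tcp_pos: [0.6755, -0.2314, 0.2183]
tcp_rot: [-3.141, 0.0, 0.403]
contact_force: [-0.3, -0.2, -0.4]
finger_gap: 0.998
finger_force: 0.0
```

```bash
python3 - <<'E'
from h import *
from scipy.spatial.transform import Rotation as Ro
s=readout.state();c=viewer.read_camera("wrist")
cv2.imwrite("pics/w1.png",c["frame"])
T=np.eye(4);T[:3,:3]=Ro.from_euler("xyz",s["tcp_rot"]).as_matrix();T[:3,3]=s["tcp_pos"]
M=T@np.array(c["mount"]);c["R"]=M[:3,:3].T;c["t"]=-c["R"]@M[:3,3]
np.save("w1.npy",c,allow_pickle=True);W=cloud(c).reshape(-1,3)
p=W[(abs(W[:,2]-.088)<.004)&(abs(W[:,0]-.675)<.06)&(abs(W[:,1]+.232)<.06)]
print(s["time"],s["tcp_pos"],s["tcp_rot"],c["mount"],c["t"])
if len(p):print(len(p),p.mean(0),(p.min(0)+p.max(0))/2,np.ptp(p,0))
t=np.load("top.npy",allow_pickle=True).item()
q=np.array([pt(t,325+x/4,170+y/3.4,.012) for x,y in((285,350),(503,353),(498,540),(279,535))]);print(q,q.mean(0))
E
```

```text
1.7667 [ 0.67553215 -0.23143795  0.21833475] [-3.14124099e+00  1.83773438e-04  4.03395329e-01] [[ 2.46028941e-04 -9.64077972e-01 -2.65619284e-01  7.50450659e-02]
 [ 9.99999565e-01  4.76023749e-04 -8.01504970e-04  1.88161141e-04]
 [ 8.99154373e-04 -2.65618971e-01  9.64077670e-01 -1.66370462e-01]
 [ 0.00000000e+00  0.00000000e+00  0.00000000e+00  1.00000000e+00]] [-0.47795084  0.48123235  0.53234817]
2881 [ 0.67638274 -0.23122442  0.08800364] [ 0.67567679 -0.23169248  0.08750898] [0.05774687 0.0573283  0.00681824]
[[ 0.55883632 -0.27480347  0.012     ]
 [ 0.55473001 -0.38474011  0.012     ]
 [ 0.44521932 -0.37783477  0.012     ]
 [ 0.45068009 -0.26834822  0.012     ]] [ 0.50236643 -0.32643164  0.012     ]
```

View pics/w1.png

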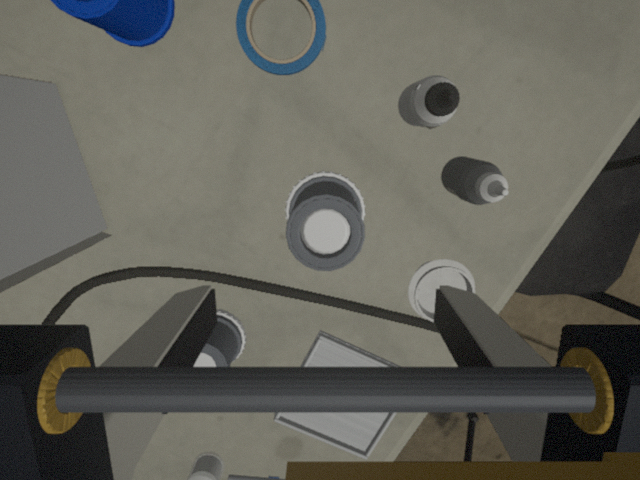

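The wrist view has the cup centred between the fingers, its top at (325,232). It measures (0.676, -0.232), and the tray centre is (0.502, -0.326). Before going down I'll check for tall things near the gripper body.

```bash
python3 - <<'E'
from h import *
for n in("top","scene"):
    W=cloud(np.load(n+".npy",allow_pickle=True).item()).reshape(-1,3)
    for z0 in(.05,.1):
        p=W[(W[:,2]>z0)&(W[:,2]<.33)]
        for C in((.6757,-.2317),(.502,-.326)):
            d=p[:,:2]-C; ex=np.array([.92,.392]);ey=np.array([.392,-.92])
            a,b=d@ex,d@ey
            k=(np.hypot(*d.T)>.04)&(abs(a)<.06)&(abs(b)<.12)
            print(n,z0,C,k.sum(),p[k][:3])
E
```

```text
top 0.05 (0.6757, -0.2317) 205 [[ 0.7654132  -0.32066624  0.06157879]
 [ 0.76521061 -0.32244189  0.0622499 ]
 [ 0.76400129 -0.32324142  0.06690299]]
top 0.05 (0.502, -0.326) 35 [[ 0.5141919  -0.20214349  0.05703321]
 [ 0.51412316 -0.20410739  0.05641828]
 [ 0.51236065 -0.19834763  0.05643436]]
top 0.1 (0.6757, -0.2317) 4 [[ 0.75326186 -0.32774754  0.1011243 ]
 [ 0.75251247 -0.32884273  0.10399364]
 [ 0.7508312  -0.32896327  0.10327109]]
top 0.1 (0.502, -0.326) 0 []
scene 0.05 (0.6757, -0.2317) 228 [[ 0.75369407 -0.32862697  0.10167567]
 [ 0.75144266 -0.32915498  0.10043901]
 [ 0.7550996  -0.32703251  0.10097706]]
scene 0.05 (0.502, -0.326) 24 [[ 0.50247817 -0.19989283  0.05891793]
 [ 0.50077416 -0.19889028  0.05850435]
 [ 0.49971286 -0.19735202  0.0585577 ]]
scene 0.1 (0.6757, -0.2317) 3 [[ 0.75369407 -0.32862697  0.10167567]
 [ 0.75144266 -0.32915498  0.10043901]
 [ 0.7550996  -0.32703251  0.10097706]]
scene 0.1 (0.502, -0.326) 0 []
```

>>> {"op": "step_arm", "data": {"increments": [{"dx": 0, "dy": 0, "dz": 25, "ax": 0, "ay": 0, "az": 0, "grip": 93}, {"dx": 0, "dy": 0, "dz": 55, "ax": 0, "ay": 0, "az": 0, "grip": 93}, {"dx": 0, "dy": 0, "dz": 80, "ax": 0, "ay": 0, "az": 0, "grip": 93}, {"dx": 0, "dy": 0, "dz": 100, "ax": 0, "ay": 0, "az": 0, "grip": 93}, {"dx": 0, "dy": 0, "dz": 110, "ax": 0, "ay": 0, "az": 0, "grip": 93}]}}

```text
time: 2.23
tcp_pos: [0.6734, -0.2325, 0.1056]
tcp_rot: [-3.139, 0.002, 0.402]
contact_force: [-1.2, 0.0, -0.3]
finger_gap: 1.001
finger_force: 0.0
```

>>> {"op": "step_arm", "data": {"increments": [{"dx": 0, "dy": 0, "dz": 12, "ax": 0, "ay": 0, "az": 0, "grip": 93}, {"dx": 0, "dy": 0, "dz": 28, "ax": 0, "ay": 0, "az": 0, "grip": 93}, {"dx": 0, "dy": 0, "dz": 44, "ax": 0, "ay": 0, "az": 0, "grip": 93}, {"dx": 0, "dy": 0, "dz": 56, "ax": 0, "ay": 0, "az": 0, "grip": 93}, {"dx": 0, "dy": 0, "dz": 58, "ax": 0, "ay": 0, "az": 0, "grip": 93}]}}

```text
time: 2.65
tcp_pos: [0.674, -0.2317, 0.0477]
tcp_rot: [-3.139, 0.002, 0.403]
contact_force: [-0.2, 0.2, -0.4]
finger_gap: 0.998
finger_force: 0.0
```

>>> {"op": "step_arm", "data": {"increments": [{"dx": 0, "dy": 0, "dz": 0, "ax": 0, "ay": 0, "az": 0, "grip": 80}, {"dx": 0, "dy": 0, "dz": 0, "ax": 0, "ay": 0, "az": 0, "grip": 70}, {"dx": 0, "dy": 0, "dz": 0, "ax": 0, "ay": 0, "az": 0, "grip": 64}, {"dx": 0, "dy": 0, "dz": 0, "ax": 0, "ay": 0, "az": 0, "grip": 62}, {"dx": 0, "dy": 0, "dz": 0, "ax": 0, "ay": 0, "az": 0, "grip": 62}]}}

```text
time: 3.07
tcp_pos: [0.6752, -0.2321, 0.0514]
tcp_rot: [3.141, -0.001, 0.403]
contact_force: [-0.5, -0.0, 0.5]
finger_gap: 0.699
finger_force: 0.1
```

>>> {"op": "step_arm", "data": {"increments": [{"dx": 0, "dy": 0, "dz": 0, "ax": 0, "ay": 0, "az": 0, "grip": 60}, {"dx": 0, "dy": 0, "dz": 0, "ax": 0, "ay": 0, "az": 0, "grip": 56}, {"dx": 0, "dy": 0, "dz": 0, "ax": 0, "ay": 0, "az": 0, "grip": 50}, {"dx": 0, "dy": 0, "dz": 0, "ax": 0, "ay": 0, "az": 0, "grip": 45}, {"dx": 0, "dy": 0, "dz": 0, "ax": 0, "ay": 0, "az": 0, "grip": 45}]}}

```text
time: 3.48
tcp_pos: [0.6752, -0.2319, 0.0513]
tcp_rot: [3.141, -0.001, 0.403]
contact_force: [-0.0, 1.6, 6.1]
finger_gap: 0.652
finger_force: 30.3
```

>>> {"op": "step_arm", "data": {"increments": [{"dx": 0, "dy": 0, "dz": 0, "ax": 0, "ay": 0, "az": 0, "grip": 45}, {"dx": 0, "dy": 0, "dz": 0, "ax": 0, "ay": 0, "az": 0, "grip": 45}, {"dx": 0, "dy": 0, "dz": -1, "ax": 0, "ay": 0, "az": 0, "grip": 45}, {"dx": 0, "dy": 0, "dz": -2, "ax": 0, "ay": 0, "az": 0, "grip": 45}, {"dx": 0, "dy": 0, "dz": -4, "ax": 0, "ay": 0, "az": 0, "grip": 45}]}}

```text
time: 3.9
tcp_pos: [0.6746, -0.232, 0.054]
tcp_rot: [-3.141, 0.001, 0.403]
contact_force: [0.7, 0.6, -3.0]
finger_gap: 0.654
finger_force: 30.1
```

>>> {"op": "step_arm", "data": {"increments": [{"dx": 0, "dy": 0, "dz": -3, "ax": 0, "ay": 0, "az": 0, "grip": 45}, {"dx": 0, "dy": 0, "dz": -6, "ax": 0, "ay": 0, "az": 0, "grip": 45}, {"dx": 0, "dy": 0, "dz": -9, "ax": 0, "ay": 0, "az": 0, "grip": 45}, {"dx": 0, "dy": 0, "dz": -12, "ax": 0, "ay": 0, "az": 0, "grip": 45}, {"dx": 0, "dy": 0, "dz": -15, "ax": 0, "ay": 0, "az": 0, "grip": 45}]}}

```text
time: 4.32
tcp_pos: [0.675, -0.232, 0.07]
tcp_rot: [3.142, -0.0, 0.403]
contact_force: [0.6, -0.4, -3.6]
finger_gap: 0.654
finger_force: 30.1
```

>>> {"op": "step_arm", "data": {"increments": [{"dx": 0, "dy": 0, "dz": -3, "ax": 0, "ay": 0, "az": 0, "grip": 45}, {"dx": 0, "dy": 0, "dz": -6, "ax": 0, "ay": 0, "az": 0, "grip": 45}, {"dx": 0, "dy": 0, "dz": -8, "ax": 0, "ay": 0, "az": 0, "grip": 45}, {"dx": 0, "dy": 0, "dz": -8, "ax": 0, "ay": 0, "az": 0, "grip": 45}, {"dx": 0, "dy": 0, "dz": -8, "ax": 0, "ay": 0, "az": 0, "grip": 45}]}}

```text
time: 4.73
tcp_pos: [0.675, -0.232, 0.0779]
tcp_rot: [3.141, -0.0, 0.403]
contact_force: [-0.2, 0.3, -1.0]
finger_gap: 0.649
finger_force: 30.1
```

```bash
python3 - <<'E'
from h import *
c=viewer.read_camera("scene");s=readout.state();print(s["tcp_pos"],s["contact_force"],s["finger_gap"])
cv2.imwrite("pics/s2.png",cv2.resize(c["frame"][130:330,120:380],None,fx=3,fy=3))
E
```

```text
[ 0.67494289 -0.23200217  0.07762047] [ 0.82245641 -0.64414245 -0.44803895] 0.6496675390055878
```

View pics/s2.png

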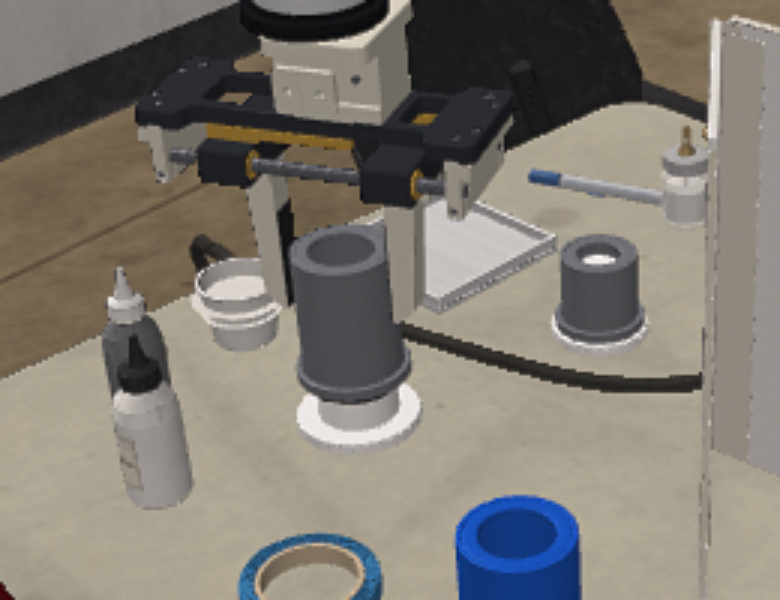

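The cup is coming up straight, mouth at about (355,385) in the crop, and the liner is still flat on the bench at (358,415). I'll keep lifting.

>>> {"op": "step_arm", "data": {"increments": [{"dx": 0, "dy": 0, "dz": -5, "ax": 0, "ay": 0, "az": 0, "grip": 45}, {"dx": 0, "dy": 0, "dz": -13, "ax": 0, "ay": 0, "az": 0, "grip": 45}, {"dx": 0, "dy": 0, "dz": -23, "ax": 0, "ay": 0, "az": 0, "grip": 45}, {"dx": 0, "dy": 0, "dz": -34, "ax": 0, "ay": 0, "az": 0, "grip": 45}, {"dx": 0, "dy": 0, "dz": -46, "ax": 0, "ay": 0, "az": 0, "grip": 45}]}}

```text
time: 5.2
tcp_pos: [0.675, -0.232, 0.1252]
tcp_rot: [3.141, -0.0, 0.403]
contact_force: [0.0, -0.5, -0.6]
finger_gap: 0.656
finger_force: 30.1
```

>>> {"op": "step_arm", "data": {"increments": [{"dx": 0, "dy": 0, "dz": -14, "ax": 0, "ay": 0, "az": 0, "grip": 45}, {"dx": 0, "dy": 0, "dz": -30, "ax": 0, "ay": 0, "az": 0, "grip": 45}, {"dx": 0, "dy": 0, "dz": -44, "ax": 0, "ay": 0, "az": 0, "grip": 45}, {"dx": 0, "dy": 0, "dz": -54, "ax": 0, "ay": 0, "az": 0, "grip": 45}, {"dx": 0, "dy": 0, "dz": -58, "ax": 0, "ay": 0, "az": 0, "grip": 45}]}}

```text
time: 5.62
tcp_pos: [0.6754, -0.2322, 0.1844]
tcp_rot: [3.14, -0.002, 0.403]
contact_force: [0.6, 0.4, -1.1]
finger_gap: 0.651
finger_force: 30.1
```

>>> {"op": "step_arm", "data": {"increments": [{"dx": 0, "dy": 0, "dz": 0, "ax": 0, "ay": 0, "az": 0, "grip": 45}, {"dx": 0, "dy": 0, "dz": 0, "ax": 0, "ay": 0, "az": 0, "grip": 45}]}}

```text
time: 5.78
tcp_pos: [0.6748, -0.232, 0.1812]
tcp_rot: [-3.141, 0.0, 0.403]
contact_force: [-0.4, 0.1, -0.9]
finger_gap: 0.649
finger_force: 30.1
```

```bash
python3 - <<'E'
from h import *
c=viewer.read_camera("scene");s=readout.state();W=cloud(c).reshape(-1,3);np.save("s3.npy",c,allow_pickle=True)
print(s["time"],s["tcp_pos"],s["tcp_rot"],s["contact_force"])
d=W[:,:2]-[.675,-.232]
p=W[(np.hypot(*d.T)<.045)];print(np.histogram(p[:,2],np.arange(0,.26,.01)))
l=p[abs(p[:,2]-.08)<.004];print("liner top",l.mean(0),len(l),(l.min(0)+l.max(0))/2)
# tray: rim from original top view depth and from masks
t=np.load("top.npy",allow_pickle=True).item()
m=(cv2.cvtColor(t["frame"],cv2.COLOR_BGR2HSV)[...,1]<30).astype(np.uint8);m[:255]=0;m[345:]=0;m[:,:385]=0;m[:,462:]=0
C=max(cv2.findContours(m,0,2)[0],key=cv2.contourArea);r=cv2.minAreaRect(C);print(r,pt(t,*r[0],.008))
e=np.array([.92,.392]);f=np.array([.392,-.92]);D=pt(t,*r[0],.008)[:2]-s["tcp_pos"][:2];print("tool dx,dy",D@e,D@f)
cv2.imwrite("pics/s3.png",cv2.resize(c["frame"][80:330,120:380],None,fx=2.3,fy=2.3))
E
```

```text
5.8333 [ 0.67471005 -0.23189208  0.1807243 ] [-3.14077973e+00  8.30605306e-04  4.02813161e-01] [-0.44767845 -0.19480602  0.03267812]
(array([638, 223, 116, 178, 131, 127, 129, 151, 162,   0,   0,   0,   0,
        13, 292, 205, 205, 197, 249, 304, 439, 579, 148, 122, 130]), array([0.  , 0.01, 0.02, 0.03, 0.04, 0.05, 0.06, 0.07, 0.08, 0.09, 0.1 ,
       0.11, 0.12, 0.13, 0.14, 0.15, 0.16, 0.17, 0.18, 0.19, 0.2 , 0.21,
       0.22, 0.23, 0.24, 0.25]))
liner top [ 0.67932375 -0.22884586  0.08048268] 235 [ 0.67890587 -0.23123651  0.07985982]
((422.5832214355469, 300.5027770996094), (56.50196075439453, 55.53582763671875), 1.9091525077819824) [ 0.50240326 -0.32685018  0.008     ]
tool dx,dy -0.19574583020024947 0.01981719381391311
```

View pics/s3.png

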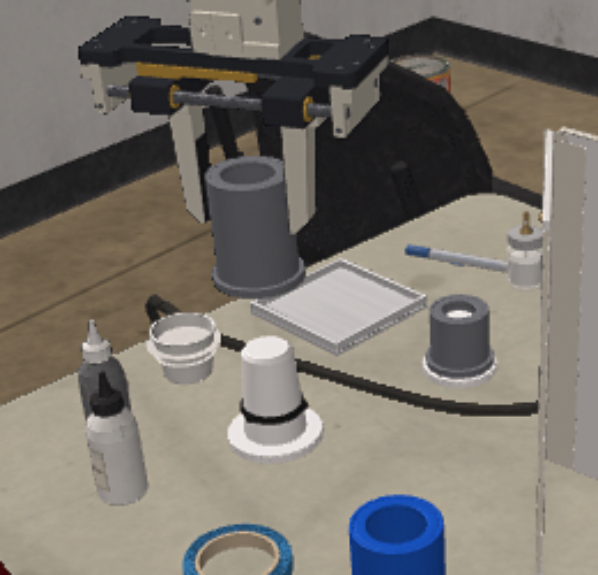

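The shell is clear of the liner, and the liner stands upright at (275,400) in the crop. Next I move over the tray, at tool dx -196, dy +20.

>>> {"op": "step_arm", "data": {"increments": [{"dx": -10, "dy": 1, "dz": 0, "ax": 0, "ay": 0, "az": 0, "grip": 45}, {"dx": -30, "dy": 3, "dz": 0, "ax": 0, "ay": 0, "az": 0, "grip": 45}, {"dx": -55, "dy": 6, "dz": 0, "ax": 0, "ay": 0, "az": 0, "grip": 45}, {"dx": -83, "dy": 9, "dz": 0, "ax": 0, "ay": 0, "az": 0, "grip": 45}, {"dx": -110, "dy": 11, "dz": 0, "ax": 0, "ay": 0, "az": 0, "grip": 45}]}}

```text
time: 6.25
tcp_pos: [0.5762, -0.2858, 0.1806]
tcp_rot: [-3.141, 0.001, 0.403]
contact_force: [-0.3, 0.0, -0.6]
finger_gap: 0.648
finger_force: 30.1
```

>>> {"op": "step_arm", "data": {"increments": [{"dx": -27, "dy": 3, "dz": 0, "ax": 0, "ay": 0, "az": 0, "grip": 45}, {"dx": -52, "dy": 5, "dz": 0, "ax": 0, "ay": 0, "az": 0, "grip": 45}, {"dx": -72, "dy": 7, "dz": 0, "ax": 0, "ay": 0, "az": 0, "grip": 45}, {"dx": -83, "dy": 9, "dz": 0, "ax": 0, "ay": 0, "az": 0, "grip": 45}, {"dx": -86, "dy": 9, "dz": 0, "ax": 0, "ay": 0, "az": 0, "grip": 45}]}}

```text
time: 6.67
tcp_pos: [0.5009, -0.3281, 0.1814]
tcp_rot: [-3.141, 0.0, 0.401]
contact_force: [0.6, -0.3, -0.8]
finger_gap: 0.65
finger_force: 30.1
```

>>> {"op": "step_arm", "data": {"increments": [{"dx": 0, "dy": 0, "dz": 10, "ax": 0, "ay": 0, "az": 0, "grip": 45}, {"dx": 0, "dy": 0, "dz": 28, "ax": 0, "ay": 0, "az": 0, "grip": 45}, {"dx": 0, "dy": 0, "dz": 48, "ax": 0, "ay": 0, "az": 0, "grip": 45}, {"dx": 0, "dy": 0, "dz": 68, "ax": 0, "ay": 0, "az": 0, "grip": 45}, {"dx": 0, "dy": 0, "dz": 85, "ax": 0, "ay": 0, "az": 0, "grip": 45}]}}

```text
time: 7.08
tcp_pos: [0.5029, -0.3262, 0.0941]
tcp_rot: [-3.14, 0.001, 0.404]
contact_force: [0.3, 0.1, 0.1]
finger_gap: 0.652
finger_force: 30.1
```

>>> {"op": "step_arm", "data": {"increments": [{"dx": 0, "dy": 0, "dz": 12, "ax": 0, "ay": 0, "az": 0, "grip": 45}, {"dx": 0, "dy": 0, "dz": 22, "ax": 0, "ay": 0, "az": 0, "grip": 45}, {"dx": 0, "dy": 0, "dz": 29, "ax": 0, "ay": 0, "az": 0, "grip": 45}, {"dx": 0, "dy": 0, "dz": 33, "ax": 0, "ay": 0, "az": 0, "grip": 45}, {"dx": 0, "dy": 0, "dz": 33, "ax": 0, "ay": 0, "az": 0, "grip": 45}]}}

```text
time: 7.5
tcp_pos: [0.5025, -0.3271, 0.0631]
tcp_rot: [-3.141, 0.0, 0.403]
contact_force: [0.7, -0.3, -0.2]
finger_gap: 0.656
finger_force: 30.1
```

```bash
python3 - <<'E'
from h import *
c=viewer.read_camera("scene");s=readout.state()
print(s["time"],s["tcp_pos"],s["contact_force"])
a=viewer.read_camera("top")
i=cv2.resize(c["frame"][130:280,150:350],(600,450));j=cv2.resize(a["frame"][245:345,375:475],(200,200))
i[:200,400:]=j
cv2.imwrite("pics/s4.png",i)
E
```

```text
7.55 [ 0.50269362 -0.32725205  0.06386694] [ 0.23464789  0.6597812  -0.35096992]
```

View pics/s4.png

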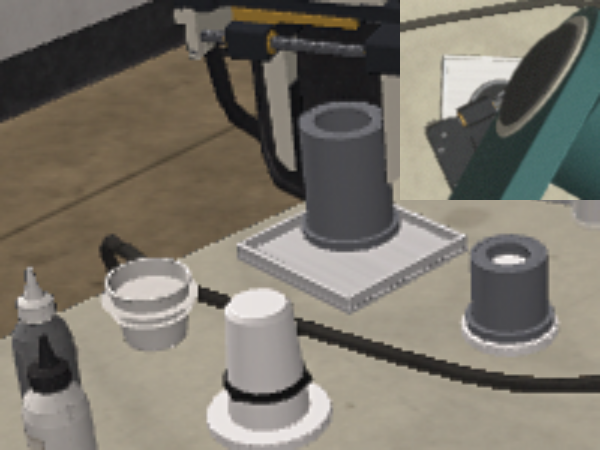

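The cup hangs over the middle of the tray, mouth at (350,240) and about 16 mm above the floor. I'll creep down until it touches.

>>> {"op": "step_arm", "data": {"increments": [{"dx": 0, "dy": 0, "dz": 4, "ax": 0, "ay": 0, "az": 0, "grip": 45}, {"dx": 0, "dy": 0, "dz": 8, "ax": 0, "ay": 0, "az": 0, "grip": 45}, {"dx": 0, "dy": 0, "dz": 11, "ax": 0, "ay": 0, "az": 0, "grip": 45}, {"dx": 0, "dy": 0, "dz": 13, "ax": 0, "ay": 0, "az": 0, "grip": 45}, {"dx": 0, "dy": 0, "dz": 14, "ax": 0, "ay": 0, "az": 0, "grip": 45}]}}

```text
time: 8.02
tcp_pos: [0.5023, -0.3271, 0.0492]
tcp_rot: [-3.141, 0.0, 0.403]
contact_force: [-0.3, 0.2, -2.2]
finger_gap: 0.648
finger_force: 30.1
```

>>> {"op": "step_arm", "data": {"increments": [{"dx": 0, "dy": 0, "dz": 0.5, "ax": 0, "ay": 0, "az": 0, "grip": 45}, {"dx": 0, "dy": 0, "dz": 1, "ax": 0, "ay": 0, "az": 0, "grip": 45}, {"dx": 0, "dy": 0, "dz": 1.5, "ax": 0, "ay": 0, "az": 0, "grip": 45}]}}

```text
time: 8.27
tcp_pos: [0.5025, -0.3273, 0.0482]
tcp_rot: [3.141, -0.0, 0.403]
contact_force: [0.0, -0.9, -0.6]
finger_gap: 0.654
finger_force: 30.1
```

>>> {"op": "step_arm", "data": {"increments": [{"dx": 0, "dy": 0, "dz": 0.5, "ax": 0, "ay": 0, "az": 0, "grip": 45}, {"dx": 0, "dy": 0, "dz": 1, "ax": 0, "ay": 0, "az": 0, "grip": 45}, {"dx": 0, "dy": 0, "dz": 1, "ax": 0, "ay": 0, "az": 0, "grip": 45}]}}

```text
time: 8.52
tcp_pos: [0.5025, -0.3273, 0.0473]
tcp_rot: [3.141, -0.0, 0.403]
contact_force: [-1.3, 0.6, 1.2]
finger_gap: 0.651
finger_force: 30.0
```

>>> {"op": "step_arm", "data": {"increments": [{"dx": 0, "dy": 0, "dz": 0.5, "ax": 0, "ay": 0, "az": 0, "grip": 45}, {"dx": 0, "dy": 0, "dz": 0.7, "ax": 0, "ay": 0, "az": 0, "grip": 45}, {"dx": 0, "dy": 0, "dz": 0.7, "ax": 0, "ay": 0, "az": 0, "grip": 45}]}}

```text
time: 8.77
tcp_pos: [0.5026, -0.3273, 0.0472]
tcp_rot: [3.141, -0.0, 0.403]
contact_force: [-2.4, 2.0, 7.6]
finger_gap: 0.65
finger_force: 29.9
```

Contact at about 8 N, so the cup is down. Now I release.

>>> {"op": "step_arm", "data": {"increments": [{"dx": 0, "dy": 0, "dz": 0, "ax": 0, "ay": 0, "az": 0, "grip": 62}, {"dx": 0, "dy": 0, "dz": 0, "ax": 0, "ay": 0, "az": 0, "grip": 68}, {"dx": 0, "dy": 0, "dz": 0, "ax": 0, "ay": 0, "az": 0, "grip": 78}, {"dx": 0, "dy": 0, "dz": 0, "ax": 0, "ay": 0, "az": 0, "grip": 88}, {"dx": 0, "dy": 0, "dz": 0, "ax": 0, "ay": 0, "az": 0, "grip": 88}]}}

```text
time: 9.18
tcp_pos: [0.5024, -0.3272, 0.0463]
tcp_rot: [-3.141, 0.0, 0.403]
contact_force: [-0.5, 0.3, -0.5]
finger_gap: 0.896
finger_force: 0.0
```

>>> {"op": "step_arm", "data": {"increments": [{"dx": 0, "dy": 0, "dz": 0, "ax": 0, "ay": 0, "az": 0, "grip": 88}, {"dx": 0, "dy": 0, "dz": -8, "ax": 0, "ay": 0, "az": 0, "grip": 88}, {"dx": 0, "dy": 0, "dz": -25, "ax": 0, "ay": 0, "az": 0, "grip": 88}, {"dx": 0, "dy": 0, "dz": -50, "ax": 0, "ay": 0, "az": 0, "grip": 88}, {"dx": 0, "dy": 0, "dz": -80, "ax": 0, "ay": 0, "az": 0, "grip": 88}]}}

```text
time: 9.6
tcp_pos: [0.5019, -0.3268, 0.1266]
tcp_rot: [-3.14, 0.001, 0.403]
contact_force: [-0.0, 0.1, -1.0]
finger_gap: 0.948
finger_force: 0.0
```

>>> {"op": "step_arm", "data": {"increments": [{"dx": 0, "dy": 0, "dz": -30, "ax": 0, "ay": 0, "az": 0, "grip": 88}, {"dx": 0, "dy": 0, "dz": -55, "ax": 0, "ay": 0, "az": 0, "grip": 88}, {"dx": 0, "dy": 0, "dz": -75, "ax": 0, "ay": 0, "az": 0, "grip": 88}, {"dx": 0, "dy": 0, "dz": -85, "ax": 0, "ay": 0, "az": 0, "grip": 88}, {"dx": 0, "dy": 0, "dz": -85, "ax": 0, "ay": 0, "az": 0, "grip": 88}]}}

```text
time: 10.02
tcp_pos: [0.503, -0.3276, 0.2142]
tcp_rot: [3.139, -0.002, 0.403]
contact_force: [0.1, -0.3, -0.2]
finger_gap: 0.947
finger_force: 0.0
```

```bash
python3 - <<'E'
from h import *
c=viewer.read_camera("scene");s=readout.state();W=cloud(c).reshape(-1,3)
print(s["time"],s["tcp_pos"],s["contact_force"],s["finger_gap"])
for n,C,h in(("shell",(.5024,-.3268),.084),("small",(.515,-.181),.057),("liner",(.675,-.232),.08)):
    p=W[(np.hypot(*(W[:,:2]-C).T)<.05)&(abs(W[:,2]-h)<.005)];print(n,len(p),p.mean(0),(p.min(0)+p.max(0))/2)
cv2.imwrite("pics/s5.png",cv2.resize(c["frame"][130:280,150:350],(600,450)))
E
```

```text
10.0667 [ 0.50266179 -0.32733222  0.21204188] [-0.95720493  0.44237694 -0.54023586] 0.9465269539589586
shell 289 [ 0.50712946 -0.32465637  0.08416509] [ 0.50420824 -0.32724027  0.08354705]
small 263 [ 0.51834633 -0.17915443  0.05722547] [ 0.51653476 -0.18079804  0.05684902]
liner 250 [ 0.67933026 -0.2283371   0.08011171] [ 0.67750962 -0.22979285  0.07923765]
```

View pics/s5.png

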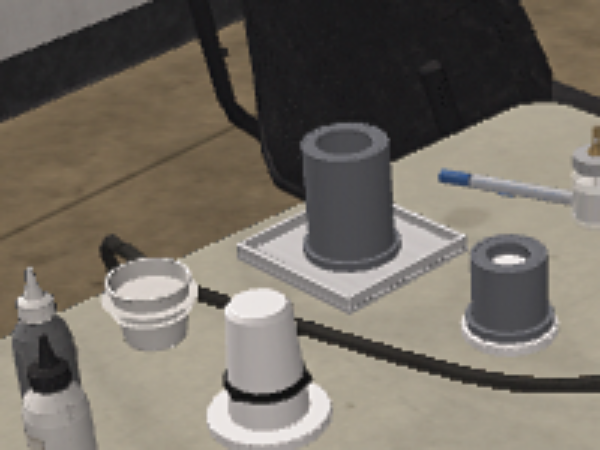

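The cup stands upright in the tray at (350,200) in the crop, with its top at 84 mm. The liner at (268,365) and the small set at (510,290) haven't moved, and the gripper is clear of everything.

```bash
python3 -c "
from plant import order
print(order.job_done())"
```

```text
the job is handed in; nothing more can be done
None
```

The taller set's hard cup now stands mouth down at the centre of the tray, its liner and the shorter cup are where they began, and the job was handed in at about 10 s; no verdict came back.

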